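Unplug the charged battery pack and close up the bench charger

TASK

The battery pack is charged. Switch the charger off by pushing its red-tipped lever all the way over, away from the robot; then pull the blue battery pack out of its sloped spring-latched socket and stand it upright, black end down, in the green tray. Finally lay the flat orange cover over the empty socket, flat on the sloped face with its long side along the socket's and just above the two little stops, and leave the cup and jars where they are.

Things in the scene. Friction and masses are not known exactly. Their poses are not given: they have to be found in the camera images.
- charger: bench charger, grey foot, white sloped face towards the robot, fixed, 165 mm deep (x), 265 mm wide (y), 115 mm high. Origin: on the table straight below the centre of the socket's mouth; x to its back (away from the robot), y to its left, z up. The power lever's pivot is at (-20, 150, 62) mm in this frame
- face: white sloped face of the charger, 115 x 150 mm, tilted 30 degrees. Origin: centre of the socket's mouth, 85 mm above the table. x: up the slope, y: charger's left, z: outward normal, along which the pack pulls out. Mouth 38 mm (x) by 82 mm (y), well 35 mm deep. Two black cover stops, 8 mm high, 14 mm wide, at y = -45 and +45 mm, x = -42 to -32 mm
- power (a joint): angle of the charger's power lever in rad: 0 leans 0.5 rad towards the robot (on), 1.0 leans 0.5 rad away from it (off); it stays where it is left
- power_tip (a point): centre of the red ball (26 mm across) at the end of the power lever, 70 mm from the pivot, about 125 mm above the table
- pack: blue battery pack, black foot, 36 (x) by 80 (y) by 120 mm (z), 0.25 to 0.5 kg. Origin: centre of its black underside; z runs to its blue top. Seated, its axes are parallel to the face's (give or take 3 degrees of play), its lowest 35 mm are hidden and two sprung latches hold grooves in its narrow sides: a pull of some 12 to 20 N frees it. Grip it across x (36 mm)
- tray: green open tray, fixed, 130 mm (x) by 140 mm (y), walls 35 mm high and 5 mm thick, floor 5 mm above the table. Origin: centre of its underside, z up
- cover: flat orange plastic cover plate lying on the table, 62 mm (x) by 110 mm (y) by 6 mm thick (z). Origin: centre of its underside. Over the socket its y runs along the face's y and its middle is over the middle of the mouth
- cup: red drinking cup, 90 mm across, 115 mm high, loose; leave alone. Origin: centre of its underside
- jar: amber jar with a white lid, 72 mm across, 90 mm high, loose; leave alone. Origin: centre of its underside
- jar2: clear jar with a metal lid, 68 mm across, 80 mm high, loose; leave alone. Origin: centre of its underside
Mind the look-alikes: they are no part of the job. There is more than one size of the cover; the job needs the largest.

How it is judged:
By the outcome, as a careful person would: the job done as asked, in the order asked, and still so for the second after the job is handed in, with the robot touching nothing.
It also fails if it takes over 72 s, if anything falls off the work surface, if the arm or the gripper's body presses on something with over 40 N, if the wrist force passes 120 N, or if a joint passes its speed limit or range.

ROBOT

A 6-joint arm with a two-finger parallel gripper is mounted at the origin on the work surface. World frame = base frame: x ahead of the robot, y to its left, z up, the work surface at z = 0. Lengths are in mm, angles in degrees, forces in N, time in s.
With the tool pointing down it reaches from about 300 to 850 mm from the base axis. Payload 4.2 kg.
Tool frame: the origin (TCP) lies at the very end of the fingers, on their centre line; the grasp point (between the pads) lies 19 mm behind it; x points along the fingers, z is the direction in which the jaws open and shut, and the axes are right-handed (so a half turn about x gives the same grasp; the last joint's range is limited). The gripper opens to 91 mm and grips with 3 to 60 N. Pads are 32 mm wide; open, the fingers measure 118 mm over their backs; the gripper's body (76 mm by 178 mm) begins 60 mm behind the grasp point.
Start: joints at [-1.146, 18.312, 89.639, -0, 72.044, -1.146], TCP at [575.016, 0, 213.976] pointing down, gripper open.
Joint ranges: [-177.97, 177.97], [-48.28, 115.42], [12.27, 149.76], [-77.06, 257.06], [2.81, 150.46], [-146.56, 146.56]. Speed limits (degrees/s): [147.25, 147.25, 180, 180, 180, 180].

INTERFACE

Orientations are given as [roll, pitch, yaw] about the fixed x, y, z axes, in that order (R = Rz(yaw) Ry(pitch) Rx(roll)).
In Python, from workcell import state, grab_frame, camera_info, env, search_frame, place_of gives the robot as it stands.
- The arm moves only by the tool drive_tool, never from a script. Its argument "plan" is a list of rows, each a list of 7 numbers: the turn, a rotation vector about the world's x, y, z in degrees, then the shift along the world's x, y, z in mm, then the finger opening in mm, from 0 to 91.2. In form: [[wx, wy, wz, dx, dy, dz, jaw], ...]. A call has 1 to 10 rows; each row is the pose to reach, as a shift and turn from the pose measured when the call began; what a row does not reach only later rows make up. A row lasts 1/8 s, in which the tool goes at most 62.5 mm and 10.7 degrees, less where a joint would pass 70% of its speed; a pose out of reach is approached as far as the arm can. A call with a gripper value outside its range is refused whole. The fingers move at their own pace and stop on an object; "grip_force" is the grip in N (left out, the last holds). Time passes only in rows, so rows that repeat a pose let the fingers close. It gives the time, the measured TCP pose, the force and the opening at its end, in the units of the state.
- state(): the state, without advancing time (a new reading comes with each control period).
- grab_frame(name): name is "scene" or "side" or "wrist"; returns the picture (420x560x3 uint8, red, green, blue); there is no depth.
- camera_info(name): a dict with "intrinsics" (3x3 intrinsics, pixels), "origin" and "orientation" of the camera in the world; the wrist camera has in their place "hand_eye" (4x4, takes a point from camera to tool coordinates, whose origin is the TCP and whose axes are the tool frame's). Camera axes: x right, y down, z forward; pixel columns grow to the right and rows downward; lengths in mm; the calibration is good to about 2 mm. A picture is of the moment at which its call begins: read the wrist's pose just before it. camera_info takes no time and is no camera call.
- env.job_done(): hands the job in, once; it reports no verdict.
Trained networks look in the newest picture that a camera, given by its name, has taken for a name from the list of things; names that differ only in an ending like _2 or _b are one class to them, and where a whole thing is asked for, a point or a joint stands for the part that bears it (a point fixed in the world has none). Each returns a list of dicts, best first, with "p" (0 to 1); they miss things now and then, are a little off and sometimes report something else, mostly with a low value. They report only what shows in the picture. A call takes as long as a camera call. They do not tell look-alikes from the thing itself.
- search_frame(camera, label): "rect" ([left, top, right, bottom] as shares, 0 to 1, of the picture: columns of its width, rows of its height, round what is visible of it).
- place_of(camera, label): "location" ([column, row] as shares, 0 to 1, of the picture: columns of its width, rows of its height: a listed point, or the origin of a listed thing).
The state is a dict: "time_s": time; "qpos": joint angles; "qvel": joint speeds; "effort": joint torques, N m; "ee_pos": TCP position; "ee_rot": TCP orientation; "force": force on the tool from outside, world axes, zero at the start; "torque": the same for the moment, N m; "gripper_width": finger opening in mm.
Only numpy, scipy, OpenCV 4.12 (cv2) and the standard library are available. Lean on these libraries where they do the work, as an engineer would, in place of code of your own. Each camera call takes 0.05 s, during which the arm holds its last target. There are 200 camera calls.

## Working session

There is one attempt and no reset: what is moved stays moved. The work goes in short steps, Python scripts to look and compute and a tool call to move; the robot and the scene stay as the last step left them, time stands still between calls to the robot, and variables do not carry over. Pictures are saved under pics/ and viewed, about 8 in all and at most 12, crops included, and the job is handed in when it is done.

Besides the shell and the picture viewer there is one more tool, called after ">>>" as name(argument=value, ...) on one line, values as JSON. drive_tool: Moves the arm, as the interface text tells. Its arguments: {"type":"object","properties":{"plan":{"type":"array"},"grip_force":{"type":"number"}},"required":["plan"]}

```bash
mkdir -p pics; ls
python3 - <<'E'
from workcell import *
import cv2, numpy as np
np.set_printoptions(precision=2,suppress=True)
print(state())
ims=[]
for c in ["scene","side","wrist"]:
    f=grab_frame(c); cv2.imwrite(f"pics/{c}0.png",f[:,:,::-1]); print(c,camera_info(c))
    if c!="wrist":
        for l in ["charger","face","power_tip","pack","tray","cover","cup","jar","jar2"]:
            print(l,[(round(d['p'],2),np.round(np.array(d['location'])*[560,420],1).tolist()) for d in place_of(c,l)][:4])
E
```

```text
pics
{'time_s': 0.0, 'qpos': array([-1.15, 18.35, 89.71,  0.  , 72.04, -1.14]), 'qvel': array([-0.04, -0.02, -0.09,  0.  , -0.  ,  0.03]), 'effort': array([ -0.  , -41.25, -23.2 ,   0.07,   0.05,  -0.  ]), 'ee_pos': array([574.5 ,   0.02, 213.11]), 'ee_rot': array([177.77,  89.9 , 177.77]), 'force': array([ 0.77, -0.14, -0.68]), 'torque': array([0.05, 0.06, 0.01]), 'gripper_width': 91.14837088045212}
scene {'intrinsics': array([[420.97,   0.  , 275.98],
       [  0.  , 420.97, 205.62],
       [  0.  ,   0.  ,   1.  ]]), 'origin': array([1003.29, -773.25,  686.3 ]), 'orientation': array([-122.7 ,    1.19,   27.54])}
charger [(0.97, [296.6, 216.8])]
face [(0.63, [299.3, 193.7])]
power_tip [(0.52, [318.5, 156.1])]
pack [(0.73, [303.1, 205.5])]
tray [(0.85, [165.3, 321.4])]
cover [(0.82, [208.5, 254.9]), (0.81, [297.2, 294.4]), (0.63, [253.0, 273.6])]
cup [(0.72, [255.9, 348.6])]
jar [(0.87, [328.8, 265.2]), (0.67, [277.7, 171.5])]
jar2 [(0.87, [328.8, 265.2]), (0.67, [277.7, 171.5])]
side {'intrinsics': array([[531.19,   0.  , 275.66],
       [  0.  , 531.19, 189.51],
       [  0.  ,   
[... 196 characters left out ...]
228.6, 121.6])]
pack [(0.77, [264.6, 168.5])]
tray [(0.72, [310.9, 336.2]), (0.3, [302.9, 250.0]), (0.26, [229.8, 121.3])]
cover [(0.64, [247.8, 264.1]), (0.6, [306.4, 249.6]), (0.58, [360.9, 240.3])]
cup [(0.88, [403.9, 289.3])]
jar [(0.68, [166.5, 162.0]), (0.57, [342.4, 213.1]), (0.21, [266.6, 170.8])]
jar2 [(0.68, [166.5, 162.0]), (0.57, [342.4, 213.1]), (0.21, [266.6, 170.8])]
wrist {'intrinsics': array([[290.4 ,   0.  , 279.16],
       [  0.  , 290.4 , 211.5 ],
       [  0.  ,   0.  ,   1.  ]]), 'hand_eye': array([[   0.  ,   -0.27,    0.96, -170.78],
       [  -0.  ,   -0.96,   -0.27,   76.07],
       [   1.  ,   -0.  ,   -0.  ,   -1.93],
       [   0.  ,    0.  ,    0.  ,    1.  ]])}
```

View pics/scene0.png

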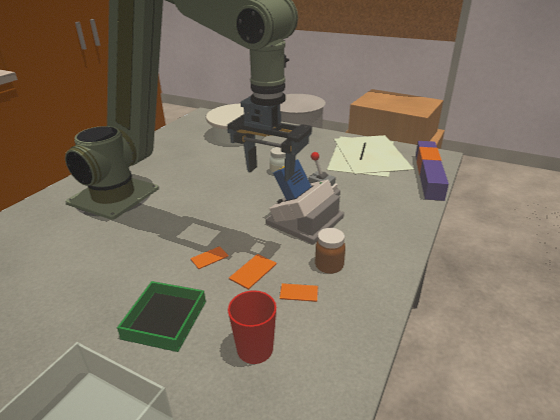

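View pics/side0.png

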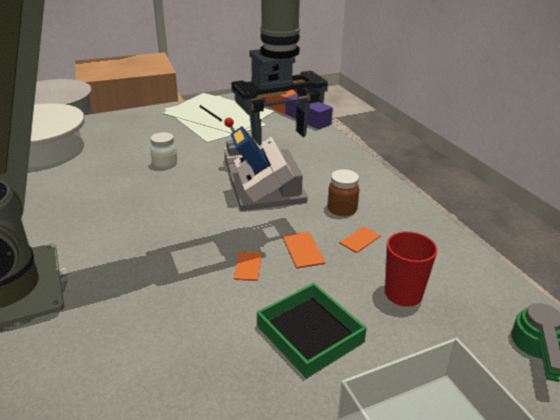

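View pics/wrist0.png

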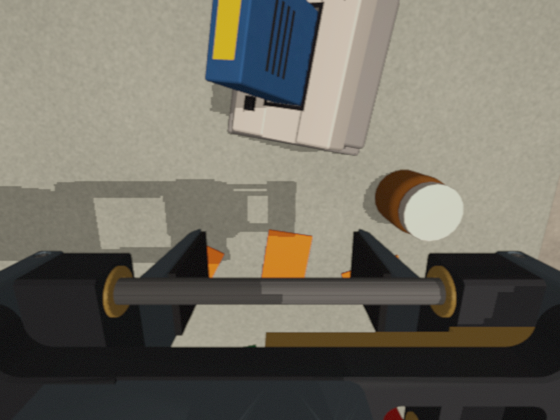

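The scene view shows three orange plates: small at (208,258), largest at (253,271), and one at (298,293). It also shows the tray at (163,316), the charger with the pack at (300,200), and the red lever tip at (315,156). The side view agrees: large plate at (304,250), tip at (229,122), amber jar at (343,193), clear jar at (163,150). The wrist view shows the pack at (265,45) leaning left, towards the robot.

```bash
cat > h.py <<'E'
import numpy as np, cv2
from scipy.optimize import least_squares
from scipy.spatial.transform import Rotation as Ro
from workcell import *
np.set_printoptions(precision=1,suppress=True)
def cam(c, st=None):
    i=camera_info(c); K=np.array(i['intrinsics'])
    if c=='wrist':
        st=st or state(); T=np.eye(4); T[:3,:3]=Ro.from_euler('xyz',st['ee_rot'],degrees=True).as_matrix(); T[:3,3]=st['ee_pos']
        M=T@np.array(i['hand_eye']); return K,M[:3,:3],M[:3,3]
    return K,Ro.from_euler('xyz',i['orientation'],degrees=True).as_matrix(),np.array(i['origin'])
def proj(C,P):
    K,R,o=C; q=(np.atleast_2d(P)-o)@R@K.T; return q[:,:2]/q[:,2:]
def ray(C,uv):
    K,R,o=C; uv=np.atleast_2d(uv); d=np.c_[uv,np.ones(len(uv))]@np.linalg.inv(K).T@R.T; return o,d/np.linalg.norm(d,axis=1)[:,None]
def onz(C,uv,z):
    o,d=ray(C,uv); return o+d*((z-o[2])/d[:,2])[:,None]
def tri(L):
    A=np.zeros((3,3));b=np.zeros(3);
    for C,uv in L:
        o,d=ray(C,uv);Q=np.eye(3)-np.outer(d[0],d[0]);A+=Q;b+=Q@o
    P=np.linalg.solve(A,b); return P,[np.linalg.norm(proj(C,P)[0]-uv) for C,uv in L]
def mask(f,lo,hi):
    h=cv2.cvtColor(f,cv2.COLOR_RGB2HSV); return cv2.inRange(h,np.array(lo),np.array(hi))
def blobs(m,amin):
    cs,_=cv2.findContours(m,cv2.RETR_EXTERNAL,cv2.CHAIN_APPROX_NONE); return [c[:,0].astype(float) for c in cs if cv2.contourArea(c)>amin]
def rects(C,f,lo,hi,z,amin):
    out=[]
    for c in blobs(mask(f,lo,hi),amin):
        P=onz(C,c,z)[:,:2]; r=cv2.minAreaRect(P.astype(np.float32)); out.append((np.round(r[0],1),np.round(r[1],1),round(r[2],1)))
    return out
E
python3 - <<'E'
from h import *
S={c:cam(c) for c in("scene","side")}; F={c:cv2.imread(f"pics/{c}0.png")[:,:,::-1].copy() for c in S}
for c in S:
    print(c,"orange",rects(S[c],F[c],(5,180,120),(16,255,255),6,60))
    print("green",rects(S[c],F[c],(50,120,30),(85,255,255),35,300))
    m=mask(F[c],(0,170,90),(4,255,255))|mask(F[c],(174,150,90),(180,255,255))
    print("red",[(len(b),b.mean(0),b.min(0),b.max(0)) for b in blobs(m,10)])
t=lambda a,b:tri([(S['scene'],np.array(a)),(S['side'],np.array(b))])
for n,a,b in [("charger",[296.6,216.8],[261.2,192.6]),("face",[299.3,193.7],[261.1,159.1]),("pack",[303.1,205.5],[264.6,168.5]),("tip",[318.5,156.1],[228.6,121.6]),("tray",[165.3,321.4],[310.9,336.2]),("cup",[255.9,348.6],[403.9,289.3]),("jar",[328.8,265.2],[342.4,213.1]),("jar2",[277.7,171.5],[166.5,162])]: print(n,*t(a,b))
E
```

```text
scene orange [(array([ 713.4, -138.2]), array([81.1, 47.9]), 20.8), (array([ 583.8, -120.6]), array([110.5,  61.4]), 81.0), (array([ 458.4, -126.6]), array([82.2, 47.2]), 62.5), (array([841.4, 717.9]), array([ 63.8, 102.4]), 16.0)]
green []
red [(125, array([252.3, 309.4]), array([228., 291.]), array([275., 327.])), (14, array([314.9, 154.4]), array([312., 152.]), array([317., 156.]))]
side orange [(array([ 454.2, -126.6]), array([82.7, 43.9]), 62.1), (array([ 579.9, -121.3]), array([109.4,  59. ]), 81.2), (array([ 708.6, -138.9]), array([81.8, 44. ]), 21.1)]
green [(array([ 797.2, -519.4]), array([150.8,  52.2]), 60.9), (array([ 482.6, -346.5]), array([144.6, 156.7]), 12.8)]
red [(213, array([409.7, 267.5]), array([387., 232.]), array([436., 305.])), (20, array([228.5, 121.5]), array([225., 118.]), array([232., 125.]))]
charger [584.7 124.3   7.5] [np.float64(1.4513151554368677), np.float64(1.6749762539228805)]
face [590.1 131.7  89.2] [np.float64(0.8931741961536663), np.float64(1.024647546056744)]
pack [601.3 134.5  55.9] [np.float64(2.037110211400548), np.float64(2.324729262185265)]
tip [570.8 310.8 118.1] [np.float64(0.11599409659337545), np.float64(0.13503844479613666)]
tray [ 491.3 -335.8   -4.8] [np.float64(0.22424649592660412), np.float64(0.27070734737783536)]
cup [ 703.  -312.2    4.4] [np.float64(1.5754942617368133), np.float64(1.60068003221023)]
jar [737.3 -12.4  -8.8] [np.float64(1.6364445408319954), np.float64(1.7018007607423307)]
jar2 [405.9 355.2   8.1] [np.float64(0.6504797145486554), np.float64(0.8295817636774648)]
```

>>> drive_tool(plan=[[0,0,0,0,40,35,91],[0,0,0,0,80,70,91],[0,0,0,0,120,110,91],[0,0,0,0,120,110,91],[0,0,0,0,120,110,91]])

```text
time_s: 1.68
ee_pos: [574.6, 119.6, 323.1]
ee_rot: [-142.8, 89.9, -142.8]
force: [0.7, 0.2, -0.0]
gripper_width: 91.1
```

Run:
```python
from h import *
S={c:cam(c) for c in("scene","side")}
print(tri([(S['scene'],np.array([314.9,154.4])),(S['side'],np.array([228.5,121.5]))]))
st=state(); C=cam('wrist',st); f=grab_frame('wrist'); np.save('pics/w1.npy',f); print(st['ee_pos'],st['ee_rot'],st['qvel'])
import json; json.dump({k:np.array(v).tolist() for k,v in st.items()},open('pics/w1.json','w'))
for l in ["charger","face","power_tip","pack"]:
    print(l,[(round(d['p'],2),np.round(np.array(d['location'])*[560,420],1).tolist()) for d in place_of('wrist',l)][:3])
m=mask(f,(0,170,90),(4,255,255))|mask(f,(174,150,90),(180,255,255))
for b in blobs(m,20): print("red",len(b),b.min(0),b.max(0), onz(C,[(b.min(0)+b.max(0))/2],123.4))
cv2.imwrite('pics/w1.png',cv2.resize(f[:,:,::-1],(800,600),interpolation=cv2.INTER_CUBIC))
```

```text
(array([565.1, 295.1, 127.7]), [np.float64(0.4327601049813678), np.float64(0.5048864596444389)])
[574.6 119.6 323.1] [-142.8   89.9 -142.8] [-1.2  0.5  1.5  0.1  0.  -0. ]
charger []
face [(0.78, [284.4, 170.1])]
power_tip [(0.79, [268.3, 34.7])]
pack [(0.88, [298.9, 171.3])]
red 65 [261.  24.] [281.  48.] [[563.  297.4 123.4]]
```

View pics/w1.png

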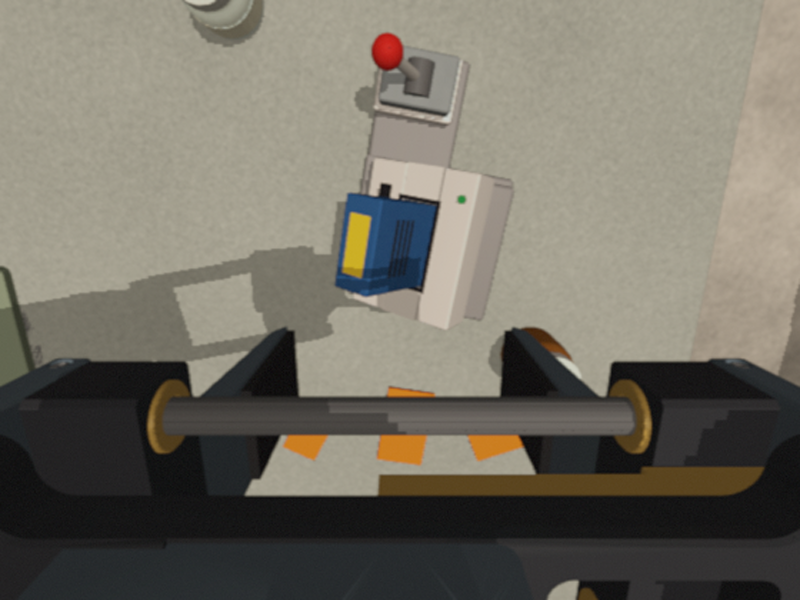

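The wrist view (800-px scale) shows the red ball at (388,51) and the pack's top, with its yellow label, at (355,243). The mouth's far edge runs from (438,202) to (419,291), and the face's ridge from (480,173) to (445,328), so the charger is yawed about -13°. I'll zoom in for the corners.

Run:
```python
from h import *
f=np.load('pics/w1.npy'); c=f[100:240,225:365,::-1]; cv2.imwrite('pics/w1c.png',cv2.resize(c,(600,600),interpolation=cv2.INTER_CUBIC))
```

```text
(no output)
```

View pics/w1c.png

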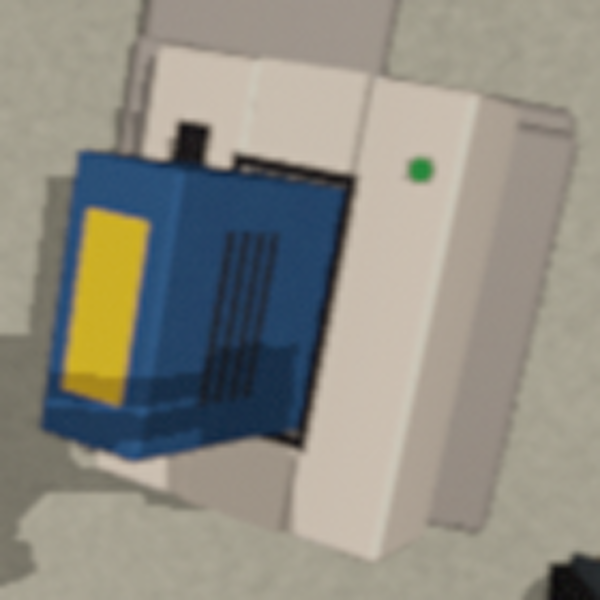

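The zoom (4.286×, offset (225,100)) shows the mouth's far corners at (354,180) and (300,446). The pack's top corners are (80,152), (184,168), (134,460) and (43,430). The ridge ends are at (480,95) and (375,558), and the upper stop is at (192,145).

```bash
cat >> h.py <<'E'
RF=np.array([[np.cos(np.pi/6),0,-.5],[0,1,0],[.5,0,np.cos(np.pi/6)]])
def face2w(p,P):
    x,y,w=p[:3]; return (np.atleast_2d(P)@RF.T+[0,0,85])@Ro.from_euler('z',w,degrees=True).as_matrix().T+[x,y,0]
E
python3 - <<'E'
from h import *
import json
st=json.load(open('pics/w1.json')); C=cam('wrist',st)
z=lambda l:np.array([225,100])+(np.array(l)+.5)/4.2857-.5
mo=z([(354,180),(300,446),(178,122),(210,125)]);moP=np.array([(19,41,0),(19,-41,0),(-42,52,8),(-32,52,8.)])
ri=z([(480,95),(375,558)])
pk=z([(80,152),(184,168),(134,460),(43,430)]);pkP=np.array([(-18,40,85),(18,40,85),(18,-40,85),(-18,-40,85.)])
tip=np.array([-53.56,150,123.43-85])@RF
def res(p,full=False):
    r=[proj(C,face2w(p,moP))-mo, proj(C,face2w(p,[(p[3],75,0),(p[3],-75,0)]))-ri, proj(C,face2w(p,[tip]))-[[271,36]], .5*(proj(C,face2w(p,pkP))-pk)]
    return r if full else np.concatenate(r).ravel()
s=least_squares(res,[588,140,-13,50],loss='soft_l1'); print(s.x); [print(r) for r in res(s.x,True)]
p=s.x
print('tip',face2w(p,[tip]),'mouth',face2w(p,[0,0,0]))
# pack own tilt: seat point shift + rotation about foot
def rp(q):
    P=(pkP)@Ro.from_rotvec(q[:3],degrees=True).as_matrix().T
    return np.r_[(proj(C,face2w(p,P))-pk).ravel(), .15*np.array(q[:3])]
q=least_squares(rp,[0,0,0]); print('packrot',q.x,q.fun)
print('packtop',face2w(p,(pkP)@Ro.from_rotvec(q.x,degrees=True).as_matrix().T).mean(0), face2w(p,pkP).mean(0))
for c in("scene","side"): print(c, proj(cam(c),face2w(p,[tip,[0,0,0]])), proj(cam(c),face2w(p,pkP)))
E
```

```text
[585.1 140.2 -10.9  53.7]
[[-0.6  2. ]
 [-0.4 -1.8]
 [ 0.9 -1.1]
 [-0.5 -0.6]]
[[ 0.4 -0.2]
 [-1.1  2.3]]
[[-1.9 -0.2]]
[[ 1.9 -0.5]
 [ 3.   0.6]
 [ 2.5  1.2]
 [ 1.   0.4]]
tip [[560.8 297.6 123.4]] mouth [[585.1 140.2  85. ]]
packrot [ 0.2 -4.3  1.1] [-0.4 -1.2 -0.1 -0.   0.7  1.2 -0.7  0.   0.  -0.6  0.2]
packtop [538.  148.8 155.2] [543.4 148.2 158.6]
scene [[313.8 155.5]
 [299.1 192.3]] [[290.9 160.6]
 [299.9 157.7]
 [282.2 168.6]
 [273.2 171.3]]
side [[226.6 122.4]
 [258.1 160.5]] [[230.8 131.3]
 [243.5 123.3]
 [249.4 137.7]
 [236.  146.2]]
```

>>> drive_tool(plan=[[0,0,-4,-15,47,-20,0],[0,0,-8,-30,94,-40,0],[0,0,-11,-45,140,-80,0],[0,0,-11,-59,187,-120,0],[0,0,-11,-59,187,-170,0],[0,0,-11,-59,187,-215,0],[0,0,-11,-59,187,-215,0],[0,0,-11,-59,187,-215,0],[0,0,-11,-59,187,-215,0]])

```text
time_s: 3.05
ee_pos: [517.3, 306.5, 110.3]
ee_rot: [58.0, 89.8, 46.9]
force: [-0.2, 0.2, -0.8]
gripper_width: 4.3
```

Run:
```python
from h import *
st=state(); C=cam('wrist',st); f=grab_frame('wrist'); print(st['ee_pos'],st['force'],st['gripper_width'])
m=mask(f,(0,170,90),(4,255,255))|mask(f,(174,150,90),(180,255,255))
for b in blobs(m,20): print("red",len(b),b.min(0),b.max(0), onz(C,[(b.min(0)+b.max(0))/2],123.4))
```

```text
[517.3 306.5 110.3] [-0.2  0.2 -0.8] 4.296516437157194
red 100 [348. 245.] [384. 277.] [[566.1 297.5 123.4]]
```

>>> drive_tool(plan=[[0,0,0,20,-4,0,0],[0,0,0,35,-7,0,0],[0,0,0,50,-10,0,0],[0,0,0,65,-13,0,0],[0,0,0,78,-15,0,0],[0,0,0,83,-16,0,0],[0,0,0,86,-17,0,0],[0,0,0,86,-17,0,0]])

```text
time_s: 4.1
ee_pos: [602.5, 289.5, 109.8]
ee_rot: [89.1, 89.9, 78.0]
force: [-1.7, 1.7, -0.9]
gripper_width: 0.2
```

Run:
```python
from h import *
print(state()['force'])
S={c:cam(c) for c in("scene","side")}; L=[]
for c in S:
    f=grab_frame(c); m=mask(f,(0,150,80),(5,255,255))|mask(f,(172,150,80),(180,255,255))
    for b in blobs(m,8):
        k=(b.min(0)+b.max(0))/2
        if k[1]<200: L.append((S[c],k)); print(c,b.min(0),b.max(0))
if len(L)==2: print(tri(L))
```

```text
[-1.7  1.7 -0.9]
scene [329. 158.] [335. 165.]
side [249. 117.] [255. 124.]
(array([625.4, 281.9, 124.1]), [np.float64(0.0199218084443546), np.float64(0.022460891656081693)])
```

>>> drive_tool(plan=[[0,0,0,3,-0.6,0,0],[0,0,0,6,-1.2,0,0],[0,0,0,6,-1.2,0,0]])

```text
time_s: 4.58
ee_pos: [602.9, 289.3, 109.8]
ee_rot: [180.0, 89.4, 168.9]
force: [-14.3, 3.4, 5.2]
gripper_width: 0.7
```

Run:
```python
from h import *
print(state()['force'])
S={c:cam(c) for c in("scene","side")}; L=[]
for c in S:
    f=grab_frame(c); m=mask(f,(0,150,80),(5,255,255))|mask(f,(172,150,80),(180,255,255))
    for b in blobs(m,8):
        k=(b.min(0)+b.max(0))/2
        if k[1]<200: L.append((S[c],k))
if len(L)==2: print(tri(L))
```

```text
[-14.3   3.4   5.2]
(array([625.4, 281.9, 124.1]), [np.float64(0.0199218084443546), np.float64(0.022460891656081693)])
```

The lever is at its stop: the force rose to 14 N with no further travel, and the ball is at (625,282). Next I back off and go to the pack's pre-grasp.

>>> drive_tool(plan=[[0,0,0,-18,3,5,0],[0,0,0,-25,5,60,0],[-2,-9,0,-45,0,115,91],[-4,-18,0,-60,-45,130,91],[-6,-27,0,-75,-90,130,91],[-6.1,-31.4,0,-88,-136,110,91],[-6.1,-31.4,0,-88,-136,84,91],[-6.1,-31.4,0,-88,-136,84,91],[-6.1,-31.4,0,-88,-136,84,91]])

```text
time_s: 5.8
ee_pos: [516.3, 154.2, 195.7]
ee_rot: [0.3, 58.5, -10.8]
force: [-0.3, -0.3, 0.1]
gripper_width: 67.7
```

Run:
```python
from h import *
st=state(); C=cam('wrist',st); R=Ro.from_euler('xyz',st['ee_rot'],degrees=True).as_matrix(); print(st['ee_pos'],'\n',R)
f=grab_frame('wrist'); cv2.imwrite('pics/w2.png',f[:,:,::-1])
p=(585,140,-11)
print(proj(C,face2w(p,[(-18,40,85),(18,40,85),(18,-40,85),(-18,-40,85),(19,41,0),(19,-41,0)])))
```

```text
[516.3 154.2 195.7] 
 [[ 0.5  0.2  0.8]
 [-0.1  1.  -0.2]
 [-0.9  0.   0.5]]
[[262.9 180. ]
 [310.5 179.8]
 [307.8 275.2]
 [264.5 275.8]
 [300.8 165.4]
 [299.4 239.3]]
```

View pics/w2.png

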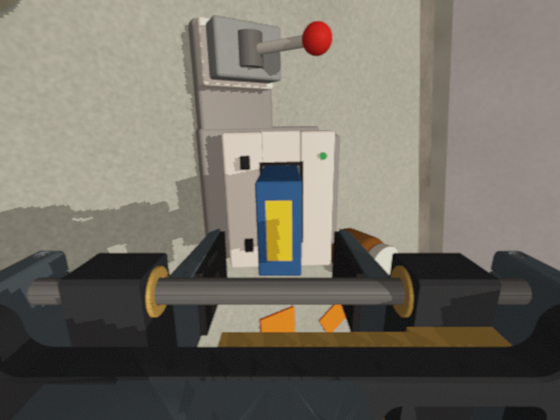

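The wrist view along the face normal shows the lever fully over, with the ball at (317,38). The pack's top spans columns 257–302, centred at 279.5 between the fingers (222 and 338), so the jaws are centred. I go straight down the axis about 100 mm.

>>> drive_tool(plan=[[0,0,0,10,-2,-17,91],[0,0,0,26,-5,-43,91],[0,0,0,41,-8,-69,91],[0,0,0,52,-10,-86,91],[0,0,0,52,-10,-86,91],[0,0,0,52,-10,-86,91]])

```text
time_s: 6.6
ee_pos: [569.1, 144.9, 110.9]
ee_rot: [0.4, 58.4, -10.6]
force: [-0.1, -0.2, 0.1]
gripper_width: 90.7
```

>>> drive_tool(plan=[[0,0,0,0,0,0,30],[0,0,0,0,0,0,30],[0,0,0,0,0,0,30],[0,0,0,0,0,0,30],[0,0,0,0,0,0,30],[0,0,0,0,0,0,30]], grip_force=55)

```text
time_s: 7.35
ee_pos: [569.4, 144.8, 111.0]
ee_rot: [0.4, 58.3, -10.7]
force: [1.1, -0.2, -2.0]
gripper_width: 35.8
```

>>> drive_tool(plan=[[0,0,0,-2,0.4,3.4,30],[0,0,0,-4,0.8,6.8,30],[0,0,0,-7,1.3,12,30],[0,0,0,-12,2.3,20,30],[0,0,0,-20,3.9,34,30],[0,0,0,-31,5.8,51,30],[0,0,0,-41,7.7,68,30],[0,0,0,-51,9.6,84,30]])

```text
time_s: 8.35
ee_pos: [516.5, 154.1, 194.7]
ee_rot: [0.3, 58.5, -10.8]
force: [-0.1, -0.2, -3.2]
gripper_width: 35.9
```

Run:
```python
from h import *
st=state(); print(st['ee_pos'],st['force'],st['gripper_width'])
f=grab_frame('scene'); g=grab_frame('side'); 
cv2.imwrite('pics/s3.png',np.hstack([cv2.resize(f[80:380,100:380],(400,428)),cv2.resize(g[60:360,120:400],(400,428))])[:,:,::-1])
```

```text
[516.5 154.1 194.7] [-0.1 -0.2 -3.2] 35.885205836758935
```

View pics/s3.png

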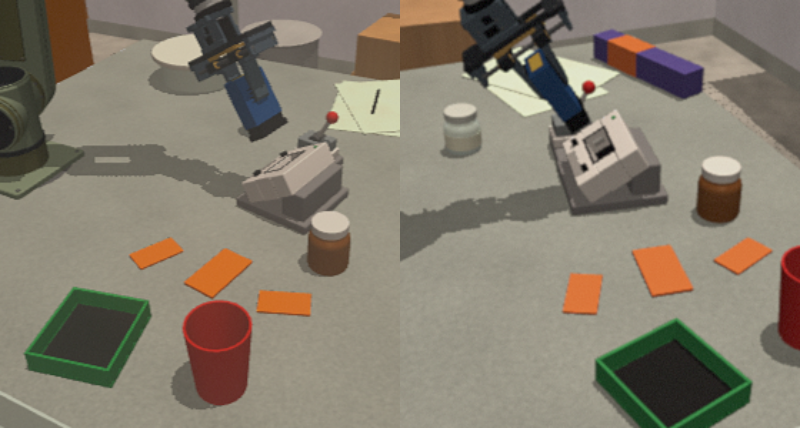

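The pack is out and held (bottom of the left panel); the socket is empty and the lever is off (right panel, ball at (588,87)). Next I carry it upright to above the tray.

>>> drive_tool(plan=[[2,9.8,0,-5,0,10,30],[4,19.6,0,-10,-30,10,30],[6,30.9,0,-12,-80,10,30],[6,30.9,0,-15,-140,10,30],[6,30.9,0,-18,-200,10,30],[6,30.9,0,-20,-260,10,30],[6,30.9,0,-22,-320,10,30],[6,30.9,0,-24,-380,10,30],[6,30.9,0,-25,-440,10,30],[6,30.9,0,-26,-492,10,30]])

```text
time_s: 9.7
ee_pos: [490.7, -339.6, 204.9]
ee_rot: [63.6, 89.7, 52.4]
force: [1.0, 0.8, -4.1]
gripper_width: 35.6
```

>>> drive_tool(plan=[[0,0,0,0,0,0,30],[0,0,0,0,0,0,30]])

```text
time_s: 9.95
ee_pos: [490.0, -339.2, 203.4]
ee_rot: [91.1, 89.6, 79.8]
force: [-0.3, -0.4, -4.1]
gripper_width: 35.9
```

Run:
```python
from h import *
st=state(); print(st['ee_pos'],st['ee_rot'],st['force'],st['gripper_width'])
R=Ro.from_euler('xyz',st['ee_rot'],degrees=True).as_matrix(); print(R.round(3))
f=grab_frame('scene'); g=grab_frame('side')
cv2.imwrite('pics/s4.png',np.hstack([cv2.resize(f[150:400,50:300],(400,400)),cv2.resize(g[150:400,180:430],(400,400))])[:,:,::-1])
for c in('scene','side'):print([(round(d['p'],2),np.round(np.array(d['location'])*[560,420],1).tolist()) for d in place_of(c,'tray')][:2])
# predicted tray floor corners for (490,-338,yaw13)
a=np.deg2rad(13);r=np.array([[np.cos(a),-np.sin(a)],[np.sin(a),np.cos(a)]])
P=np.c_[np.array([(65,70),(-65,70),(-65,-70),(65,-70)])@r.T+[490,-338],[35]*4]
for c in('scene','side'): print(c,proj(cam(c),P).round(0).tolist())
```

```text
[ 490.  -339.2  203.4] [91.1 89.6 79.8] [-0.3 -0.4 -4.1] 35.90054909910365
[[ 0.   0.2  1. ]
 [ 0.   1.  -0.2]
 [-1.   0.  -0. ]]
[(0.69, [165.2, 321.2])]
[(0.56, [311.8, 334.6])]
scene [[203.0, 291.0], [149.0, 281.0], [115.0, 329.0], [174.0, 341.0]]
side [[314.0, 283.0], [257.0, 313.0], [308.0, 366.0], [368.0, 329.0]]
```

View pics/s4.png

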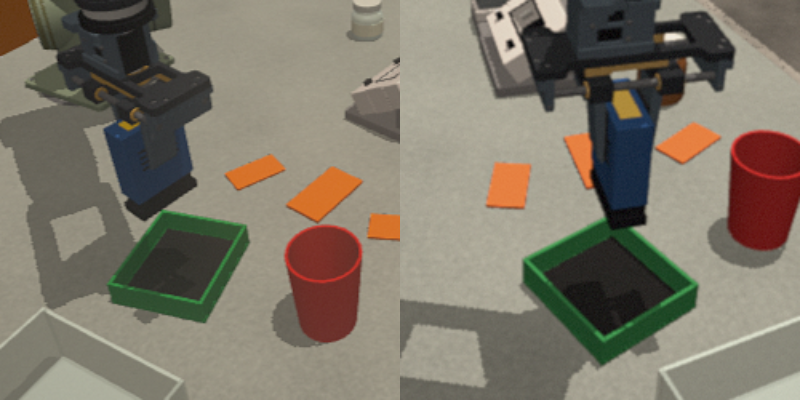

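The pack hangs upright over the tray, and the rim corners match my tray estimate within about 4 px. I lower it.

>>> drive_tool(plan=[[0,0,0,1,1,-40,30],[0,0,0,2,1,-80,30],[0,0,0,2,1,-110,30],[0,0,0,2,1,-122,30],[0,0,0,2,1,-126,30],[0,0,0,2,1,-128,30],[0,0,0,2,1,-128,30],[0,0,0,2,1,-128,30]])

```text
time_s: 11.15
ee_pos: [493.2, -337.6, 77.6]
ee_rot: [51.9, 89.7, 40.8]
force: [-0.4, 1.2, -3.2]
gripper_width: 36.0
```

>>> drive_tool(plan=[[0,0,0,0,0,-1,30],[0,0,0,0,0,-2,30],[0,0,0,0,0,-2,30]])

```text
time_s: 11.52
ee_pos: [493.1, -337.6, 75.5]
ee_rot: [54.4, 89.7, 43.2]
force: [0.6, -0.9, -4.7]
gripper_width: 36.0
```

>>> drive_tool(plan=[[0,0,0,0,0,-2,30],[0,0,0,0,0,-3,30],[0,0,0,0,0,-3,30],[0,0,0,0,0,-3,30]])

```text
time_s: 12.02
ee_pos: [493.2, -337.6, 72.6]
ee_rot: [53.9, 89.7, 42.8]
force: [-0.5, 0.5, -4.1]
gripper_width: 35.4
```

>>> drive_tool(plan=[[0,0,0,0,0,-1.5,30],[0,0,0,0,0,-3,30],[0,0,0,0,0,-3,30],[0,0,0,0,0,-3,30]])

```text
time_s: 12.52
ee_pos: [493.4, -337.7, 70.9]
ee_rot: [43.7, 89.7, 32.5]
force: [-1.0, 1.4, 5.4]
gripper_width: 35.9
```

The force has changed sign, so the pack is on the floor. I release and rise.

>>> drive_tool(plan=[[0,0,0,0,0,0,42],[0,0,0,0,0,0,60],[0,0,0,0,0,0,80],[0,0,0,0,0,0,80],[0,0,0,0,0,30,80],[0,0,0,0,0,80,80],[0,0,0,0,0,130,80]])

```text
time_s: 13.4
ee_pos: [493.2, -337.6, 202.0]
ee_rot: [52.2, 89.7, 41.1]
force: [1.3, -0.4, -0.3]
gripper_width: 79.8
```

>>> drive_tool(plan=[[0,0,0,20,50,10,91],[0,0,0,45,100,10,91],[0,0,0,70,150,10,91],[0,0,0,70,150,10,91],[0,0,0,70,150,10,91]])

```text
time_s: 14.02
ee_pos: [563.0, -187.7, 211.8]
ee_rot: [52.1, 89.7, 41.0]
force: [-0.2, -1.0, 0.1]
gripper_width: 91.0
```

Run:
```python
from h import *
st=state(); print(st['ee_pos'],st['ee_rot'],st['force'],st['qpos'])
C=cam('wrist',st); w=grab_frame('wrist')
f=grab_frame('scene'); g=grab_frame('side')
cv2.imwrite('pics/s5.png',np.hstack([cv2.resize(f[150:400,50:300],(400,400)),cv2.resize(w,(400,300)) if 0 else cv2.resize(g[150:400,180:430],(400,400))])[:,:,::-1])
print(rects(cam('side'),g,(5,180,120),(16,255,255),6,60),rects(cam('scene'),f,(5,180,120),(16,255,255),6,60))
print('wrist',rects(C,w,(5,180,120),(18,255,255),6,200)); cv2.imwrite('pics/w5.png',w[:,:,::-1])
```

```text
[ 563.  -187.7  211.8] [52.1 89.7 41. ] [-0.2 -1.   0.1] [-19.7  20.   87.5   0.3  72.4  -8.7]
[(array([ 454.2, -126.7]), array([82.5, 43.4]), 62.6), (array([ 579.9, -121.4]), array([108.9,  59.1]), 80.9), (array([ 708.6, -138.9]), array([81.9, 44. ]), 21.2), (array([906.3, 725.8]), array([67.7, 98.4]), 17.8)] [(array([ 713.4, -138.2]), array([80.9, 48.1]), 21.1), (array([ 583.8, -120.7]), array([110.6,  61.4]), 81.0), (array([ 458.4, -126.5]), array([81.9, 47.2]), 62.5), (array([841.3, 718.5]), array([ 63.8, 102.4]), 16.0)]
wrist [(array([ 454.7, -120.4]), array([82.2, 45.4]), 61.9), (array([ 709. , -132.4]), array([82.5, 45.5]), 20.8), (array([ 579.6, -116. ]), array([107.1,  59.2]), 81.0)]
```

View pics/s5.png

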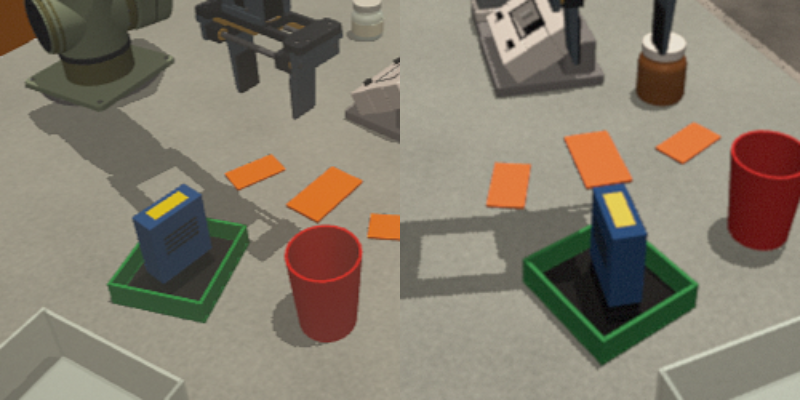

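The pack stands upright in the tray and the look-alikes haven't moved. I refine the charger pose from the earlier wrist picture of the stops before gripping the cover.

Run:
```python
from h import *
st=dict(ee_pos=np.array([516.3,154.2,195.7]),ee_rot=np.array([0.3,58.5,-10.8])); C=cam('wrist',st)
f=cv2.imread('pics/w2.png')[:,:,::-1].copy()
m=(f.max(2)<55).astype(np.uint8)*255; m[:,:226]=0; m[:,270:]=0; m[262:]=0; m[:140]=0
B=[b for b in blobs(m,20)]
for b in B: print(b.min(0),b.max(0),len(b))
# grey levels to get edges of stops
k=f.max(2).astype(int); print(k[150:174:2,236:256]); print(k[234:258:2,238:260])
```

```text
[245. 239.] [252. 250.] 32
[241. 157.] [248. 168.] 35
[[216 216 216 216 216 216 216 216 216 216 216 216 216 216 216 216 215 216
  216 216]
 [216 216 215 216 215 216 216 216 216 216 216 216 216 216 216 216 216 216
  216 215]
 [216 216 216 216 215 213 213 213 213 212 210 210 211 214 216 217 216 216
  216 216]
 [216 215 209 190 145 109 103 103 103  94  79  76 102 157 198 214 216 216
  215 216]
 [185 181 165 131  69  34  35  37  36  38  39  36  67 138 193 214 217 216
  217 215]
 [176 175 173 150  85  36  36  39  38  40  38  38  54 118 182 212 217 216
  216 216]
 [176 175 173 151  85  34  37  35  36  37  40  38  56 119 182 212 217 216
  216 216]
 [174 175 173 152  91  40  36  38  36  36  38  40  53 116 181 212 216 216
  216 216]
 [174 175 173 151  91  41  35  35  35  38  37  37  42  98 172 211 217 216
  216 216]
 [173 174 172 155 102  50  36  34  36  36  37  36  50 109 176 212 218 216
  215 212]
 [179 184 185 184 182 181 182 182 182 178 171 172 182 188 185 185 186 185
  182 175]
 [211 211 211 210 202 190 186 186 185 181 176 175 175 176 175 175 176 175
  175 175]]
[[174 174 173 173 174 173
[... 391 characters left out ...]
5  25  25  21  60 126 167 173
  155 108  92  96]
 [173 172 173 173 172 154 106  47  25  24  25  27  24  23  49 104 153 169
  154 106  91  96]
 [172 173 172 173 172 160 123  61  23  25  26  26  24  22  54 116 165 183
  179 150 100  95]
 [193 194 179 173 172 161 124  63  23  26  27  23  23  22  57 129 188 212
  206 167 102  93]
 [214 202 184 182 184 180 154  86  25  23  27  31  31  33  73 148 198 214
  207 172 104  92]
 [215 214 213 215 217 215 204 180 161 161 172 183 185 184 185 198 214 217
  215 192 112  90]
 [215 215 216 216 216 216 215 216 217 217 216 217 217 217 217 216 216 217
  214 191 113  89]
 [215 215 216 216 215 215 215 216 215 215 216 216 216 216 216 216 216 217
  215 191 112  89]]
```

Run:
```python
from h import *
import itertools
st=dict(ee_pos=np.array([516.3,154.2,195.7]),ee_rot=np.array([0.3,58.5,-10.8])); C=cam('wrist',st)
f=cv2.imread('pics/w2.png')[:,:,::-1].copy()
mm=mask(f,(0,170,90),(4,255,255))|mask(f,(174,150,90),(180,255,255)); b=max(blobs(mm[:120],20),key=len); ball=(b.min(0)+b.max(0))/2; print('ball',ball)
obs=[[239.8,155.6,248.9,169],[244.5,237.3,252.8,251.5]]
S=[np.array(list(itertools.product((-42,-32),(y-7,y+7),(0,8)))) for y in(45,-45)]
tip=np.array([13.56,150,123.43-85])@RF
def bb(p,i): q=proj(C,face2w(p,S[i])); return np.r_[q.min(0),q.max(0)]
def res(p): return np.r_[bb(p,0)-obs[0],bb(p,1)-obs[1],(proj(C,face2w(p,[tip]))[0]-ball)]
s=least_squares(res,[585,140,-11]);print(s.x,s.fun)
s=least_squares(lambda p:res(p)[:8],[585,140,-11]);print('stops only',s.x,s.fun)
# tool-frame target for placing, charger pose avg: TCP over (2,0,h) of face
for p in (s.x,(585,140,-11)): print(face2w(p,[(2,0,50),(2,0,5),(2,0,2)]))
```

```text
ball [317.  38.]
[583.8 141.  -10.1] [-0.9 -1.   1.3  0.7 -1.1  0.1  0.9  0.8  0.2 -0.3]
stops only [583.9 141.1 -10.2] [-0.8 -1.1  1.3  0.5 -1.1  0.   0.9  0.7]
[[561.  145.2 129.3]
 [583.1 141.2  90.3]
 [584.6 141.   87.7]]
[[562.2 144.4 129.3]
 [584.2 140.1  90.3]
 [585.7 139.9  87.7]]
```

>>> drive_tool(plan=[[0,0,2,9,34,-55,91],[0,0,2,18,68,-110,91],[0,0,2,18,68,-160,91],[0,0,2,18,68,-190,91],[0,0,2,18,68,-190,91],[0,0,2,18,68,-190,91]])

```text
time_s: 14.92
ee_pos: [581.6, -121.8, 23.2]
ee_rot: [34.8, 89.6, 25.5]
force: [-0.4, 0.3, 0.5]
gripper_width: 91.3
```

>>> drive_tool(plan=[[0,0,0,0,1,-12,91],[0,0,0,0,1,-18,91],[0,0,0,0,1,-21,91],[0,0,0,0,1,-21,91],[0,0,0,0,1,-21,91]])

```text
time_s: 15.55
ee_pos: [581.8, -120.8, 2.4]
ee_rot: [33.3, 89.6, 24.0]
force: [0.2, 0.4, 0.3]
gripper_width: 90.8
```

>>> drive_tool(plan=[[0,0,0,0,0,0,75],[0,0,0,0,0,0,55],[0,0,0,0,0,0,55],[0,0,0,0,0,0,55],[0,0,0,0,0,0,55]], grip_force=25)

```text
time_s: 16.18
ee_pos: [581.8, -120.8, 2.5]
ee_rot: [33.0, 89.6, 23.7]
force: [-0.5, 0.4, 0.9]
gripper_width: 61.3
```

>>> drive_tool(plan=[[0,0,0,0,0,20,55],[0,0,0,0,0,70,55],[0,0,0,-15,30,125,55],[0,0,0,-30,80,180,55],[0,0,0,-40,130,205,55],[0,0,0,-40,130,205,55]])

```text
time_s: 16.92
ee_pos: [542.2, 11.7, 210.2]
ee_rot: [26.2, 89.3, 17.1]
force: [0.0, -1.3, -1.2]
gripper_width: 61.3
```

```bash
cat >> h.py <<'E'
CH=(584,141,-10.3)
def goal(P,ch=CH):
    st=state(); R=Ro.from_euler('xyz',st['ee_rot'],degrees=True)
    F=Ro.from_euler('z',ch[2],degrees=True).as_matrix()@RF
    G=np.c_[-F[:,2],F[:,1],F[:,0]]
    t=face2w(ch,P)
    print(st['time_s'],st['ee_pos'],'rotvec',(Ro.from_matrix(G)*R.inv()).as_rotvec(degrees=True),'shift',t-st['ee_pos'],'tool in face',(F.T@(st['ee_pos']-face2w(ch,[0,0,0])[0])),'F',st['force'],'w',st['gripper_width'])
E
python3 - <<'E'
from h import *
goal([(2.5,0,80)])
E
```

```text
16.925 [542.2  11.7 210.2] rotvec [ -5.2 -28.9  -1.3] shift [[  4.5 136.1 -54.6]] tool in face [  47.  -134.7  117.4] F [ 0.  -1.3 -1.2] w 61.28591384507756
```

>>> drive_tool(plan=[[-1.7,-9.6,-0.4,-5,40,0,55],[-3.5,-19.3,-0.9,-5,85,-10,55],[-5.2,-28.9,-1.3,0,125,-35,55],[-5.2,-28.9,-1.3,4.5,136,-54.5,55],[-5.2,-28.9,-1.3,4.5,136,-54.5,55],[-5.2,-28.9,-1.3,4.5,136,-54.5,55]])

```text
time_s: 17.68
ee_pos: [547.2, 147.0, 155.8]
ee_rot: [0.0, 60.0, -10.4]
force: [-0.5, 0.2, -1.0]
gripper_width: 61.3
```

Run:
```python
from h import *
goal([(2.5,0,25)])
w=grab_frame('wrist');g=grab_frame('side'); cv2.imwrite('pics/w6.png',np.hstack([cv2.resize(w[80:300,180:400],(400,400),interpolation=cv2.INTER_CUBIC),cv2.resize(g[80:230,180:330],(400,400),interpolation=cv2.INTER_CUBIC)])[:,:,::-1])
```

```text
17.675 [547.2 147.  155.8] rotvec [-0.  -0.   0.1] shift [[ 26.6  -4.1 -47.9]] tool in face [ 3.1 -0.7 79.9] F [-0.5  0.2 -1. ] w 61.30860664934655
```

View pics/w6.png

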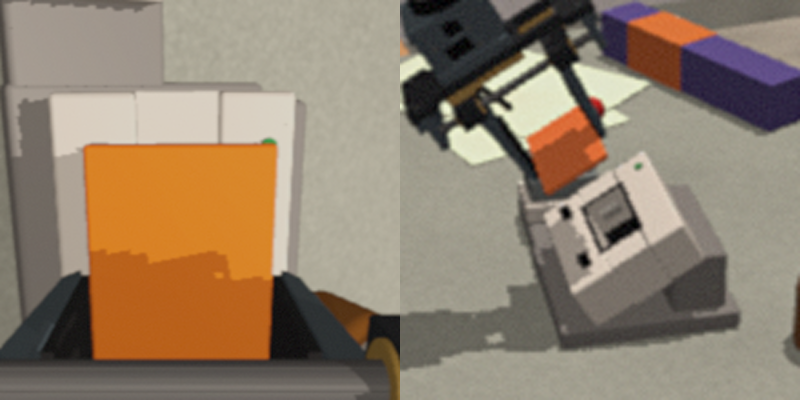

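The plate is held square to the face: in the wrist panel it covers the mouth, with its edges parallel to the ridge. I descend to about 14 mm and measure the stop against the plate edge numerically.

>>> drive_tool(plan=[[0,0,0,12,-2,-21,55],[0,0,0,24,-3.7,-43,55],[0,0,0,32,-5,-57.4,55],[0,0,0,32,-5,-57.4,55],[0,0,0,32,-5,-57.4,55]])

```text
time_s: 18.4
ee_pos: [580.5, 141.3, 100.4]
ee_rot: [0.3, 59.9, -10.3]
force: [-0.9, 0.5, -0.2]
gripper_width: 61.2
```

Run:
```python
from h import *
goal([(2.5,0,3)])
st=state(); C=cam('wrist',st); w=grab_frame('wrist')
F=Ro.from_euler('z',CH[2],degrees=True).as_matrix()@RF; o=face2w(CH,[0,0,0])[0]
def onface(uv,h):
    c,d=ray(C,uv); c=(c-o)@F; d=d@F; return c+d*((h-c[2])/d[:,2])[:,None]
h=((st['ee_pos']-o)@F)[2]
m=mask(w,(5,180,100),(18,255,255)); b=max(blobs(m,500),key=len); print('plate px',b.min(0),b.max(0),'face',onface([b.min(0)-.5,[b.max(0)[0]+.5,b.min(0)[1]]],h+3.6))
k=(w.max(2)<60).astype(np.uint8)*255; k[:,:215]=0;k[:,300:]=0;k[245:]=0
for q in blobs(k,8): print('black',q.min(0),q.max(0),onface([q.min(0)-.5,q.max(0)+.5],8))
cv2.imwrite('pics/w7.png',cv2.resize(w[110:270,190:350],(600,600),interpolation=cv2.INTER_CUBIC)[:,:,::-1])
```

```text
18.4 [580.5 141.3 100.4] rotvec [-0.1  0.2  0.2] shift [[  4.2  -0.4 -11.6]] tool in face [ 4.7 -0.3 15.1] F [-0.9  0.5 -0.2] w 61.216677397317945
plate px [226. 160.] [331. 277.] face [[-27.4  59.   18.7]
 [ 33.3  58.5  18.7]]
black [215. 230.] [228. 244.] [[-38.9  13.    8. ]
 [-30.4   2.5   8. ]]
black [215. 170.] [223. 191.] [[-36.4  52.    8. ]
 [-31.7  38.2   8. ]]
black [215.  45.] [267.  56.] [[-32.  120.6   8. ]
 [ -2.9 114.5   8. ]]
black [215.  19.] [244.  27.] [[-31.2 133.1   8. ]
 [-15.2 128.8   8. ]]
```

The upper stop measures x = -31.7, y = 38–52, which matches the model. The plate's edges are at x = -27.4 and 33.3, with its y centre about +3.5. I correct by (-2, -3.5) mm and descend.

>>> drive_tool(plan=[[0,0,0,0.5,-4,-5,55],[0,0,0,2,-4,-8,55],[0,0,0,3.1,-4.1,-10.5,55],[0,0,0,3.1,-4.1,-10.5,55]])

```text
time_s: 18.95
ee_pos: [583.4, 137.4, 89.7]
ee_rot: [0.3, 59.9, -10.3]
force: [-1.1, -0.8, -0.5]
gripper_width: 61.6
```

>>> drive_tool(plan=[[0,0,0,0.5,-0.1,-0.9,55],[0,0,0,0.8,-0.1,-1.3,55],[0,0,0,0.8,-0.1,-1.3,55]])

```text
time_s: 19.32
ee_pos: [584.2, 137.4, 88.4]
ee_rot: [0.3, 59.9, -10.3]
force: [0.0, 0.2, 0.5]
gripper_width: 61.6
```

Run:
```python
from h import *
goal([(2.5,-3.5,2.4)])
st=state(); C=cam('wrist',st); w=grab_frame('wrist')
F=Ro.from_euler('z',CH[2],degrees=True).as_matrix()@RF; o=face2w(CH,[0,0,0])[0]
def onface(uv,h):
    c,d=ray(C,uv); c=(c-o)@F; d=d@F; return c+d*((h-c[2])/d[:,2])[:,None]
h=((st['ee_pos']-o)@F)[2]
m=mask(w,(5,180,100),(18,255,255)); b=max(blobs(m,500),key=len); print('plate px',b.min(0),b.max(0),'face',onface([b.min(0)-.5,[b.max(0)[0]+.5,b.min(0)[1]]],h+3.6))
k=(w.max(2)<60).astype(np.uint8)*255; k[:,:205]=0;k[:,300:]=0;k[245:]=0
for q in blobs(k,8): print('black',q.min(0),q.max(0),onface([q.min(0)-.5,q.max(0)+.5],8))
```

```text
19.325 [584.2 137.4  88.4] rotvec [-0.1  0.2  0.2] shift [[ 0.1  0.  -0.1]] tool in face [ 2.5 -3.5  2.5] F [0.  0.2 0.5] w 61.61696153926085
plate px [226. 160.] [331. 277.] face [[-29.6  55.8   6.1]
 [ 31.1  55.3   6.1]]
black [205. 230.] [228. 244.] [[-44.2  14.2   8. ]
 [-30.2   4.4   8. ]]
black [205. 167.] [223. 190.] [[-41.5  52.1   8. ]
 [-31.4  38.1   8. ]]
black [205.  30.] [271.  46.] [[-36.4 121.    8. ]
 [ -2.6 113.2   8. ]]
black [205.   3.] [246.  13.] [[-35.5 132.8   8. ]
 [-15.  128.    8. ]]
```

>>> drive_tool(plan=[[0,0,0,0.5,-0.1,-0.9,55],[0,0,0,0.7,-0.1,-1.3,55],[0,0,0,0.7,-0.1,-1.3,55]])

```text
time_s: 19.75
ee_pos: [584.8, 137.3, 87.6]
ee_rot: [0.3, 59.8, -10.2]
force: [-4.4, 1.0, 4.5]
gripper_width: 61.4
```

Contact: 6 N along the normal. I release and retract along the normal.

>>> drive_tool(plan=[[0,0,0,0,0,0,66],[0,0,0,0,0,0,72],[0,0,0,0,0,0,78],[0,0,0,0,0,0,84],[0,0,0,-10,2,17,84],[0,0,0,-25,4,43,84],[0,0,0,-45,8,78,84],[0,0,0,-65,12,112,84],[0,0,0,-65,12,112,84]])

```text
time_s: 20.88
ee_pos: [520.4, 150.2, 202.7]
ee_rot: [0.7, 59.6, -9.8]
force: [-0.1, 0.3, 0.3]
gripper_width: 83.6
```

Run:
```python
from h import *
goal([(0,0,100)])
st=state(); C=cam('wrist',st); w=grab_frame('wrist'); g=grab_frame('side'); s=grab_frame('scene')
F=Ro.from_euler('z',CH[2],degrees=True).as_matrix()@RF; o=face2w(CH,[0,0,0])[0]
def onface(uv,h):
    c,d=ray(C,uv); c=(c-o)@F; d=d@F; return c+d*((h-c[2])/d[:,2])[:,None]
m=mask(w,(5,180,100),(18,255,255)); m[300:]=0; bs=[b for b in blobs(m,300)]
for b in bs:
    P=onface(b,6)[:,:2]; print(cv2.minAreaRect(P.astype(np.float32)))
k=(w.max(2)<60).astype(np.uint8)*255; k[:,:200]=0;k[:,300:]=0;k[262:]=0
for q in blobs(k,8): print('black',q.min(0),q.max(0),onface([q.min(0)-.5,q.max(0)+.5],8)[:,:2].round(1).tolist())
cv2.imwrite('pics/w8.png',np.vstack([np.hstack([cv2.resize(w[100:310,170:380],(390,300)),cv2.resize(g[80:230,180:330],(390,300))]),np.hstack([cv2.resize(s,(390,293)),cv2.resize(g,(390,293))])])[:,:,::-1])
```

```text
20.875 [520.4 150.2 202.7] rotvec [-0.3  0.5  0.1] shift [[ 14.4  -0.3 -31.1]] tool in face [  3.2  -2.3 134. ] F [-0.1  0.3  0.3] w 83.59898444686496
((-1.3862342834472656, 1.8299522399902344), (106.58747100830078, 60.76683044433594), 89.56202697753906)
black [240. 236.] [247. 247.] [[-40.8, -36.9], [-32.6, -51.0]]
black [200. 229.] [212. 261.] [[-83.6, -28.5], [-72.2, -67.5]]
black [236. 154.] [244. 165.] [[-41.2, 50.9], [-32.6, 38.8]]
black [209.  74.] [267.  80.] [[-63.2, 124.9], [-7.9, 118.7]]
```

View pics/w8.png

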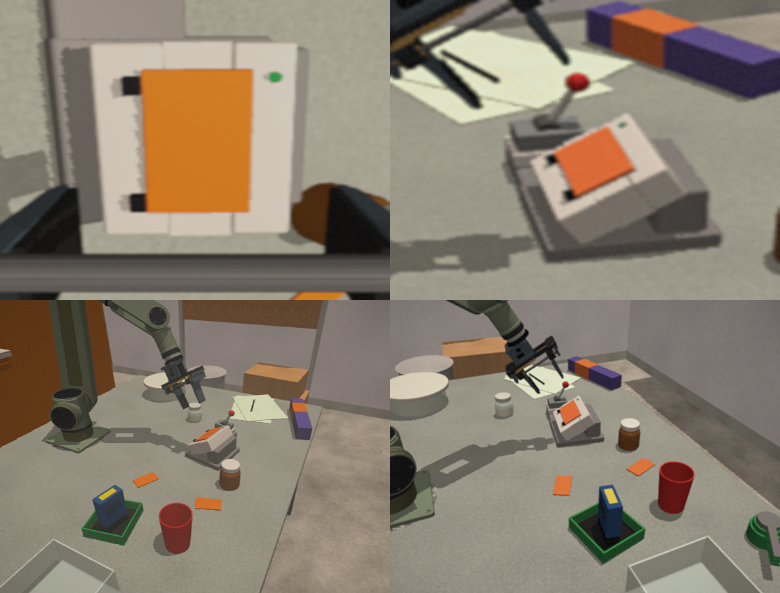

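The cover lies flat on the face, resting just above both stops and squared with the socket. The lever is off and the pack is upright in the tray. The cup and jars look unmoved, and the robot is clear. I'm handing in.

```bash
python3 -c "
from workcell import *
print(state()['time_s'], env.job_done())"
```

```text
the job is handed in; nothing more can be done
21.025 None
```

The job is handed in at 21 s of the 72 s allowed. The hand-in itself gave no verdict.

- **Lever:** I pushed it to its stop. The force rose to about 14 N with no further travel, and the last pictures show it still leaning away from the robot.
- **Battery pack:** I pulled it out along the socket's axis and stood it black end down in the green tray. It was still upright in the last pictures.
- **Cover:** I laid the largest plate (about 110 x 61 mm measured) over the socket. After release it slid about 2 mm down to rest against both stops. Its long side is within about 0.5° of the socket's and its middle is within about 2 mm of the mouth's.
- **Other checks:** The cup, both jars and the two smaller plates look unmoved, and the robot was touching nothing at the end.

**Small disagreements:**
- My position estimates for the charger differed by about 1–3 mm and 1° between views. I placed the cover from the wrist view of the stops.
- The last wrist view measured the cover as 106.6 mm long instead of 110. I put that down to image resolution.

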